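# Arm and test the router's tool setter

### The arm

A 6-joint arm with a two-finger parallel gripper is mounted at the origin on the work surface. World frame = base frame: x ahead of the robot, y to its left, z up, the work surface at z = 0. Lengths are in m, angles in rad, forces in N, time in s.
With the tool pointing down it reaches from about 0.375 to 0.975 m from the base axis. Payload 3.8 kg.
Tool frame: the origin (TCP) lies at the very end of the fingers, on their centre line; the grasp point (between the pads) lies 19 mm behind it; z points along the fingers, y is the direction in which the jaws open and shut (so a half turn about z gives the same grasp; the last joint's range is limited). The gripper opens to 85 mm and grips with 20 to 120 N. Pads are 22 mm wide; open, the fingers measure 114 mm over their backs; the gripper's body (76 mm by 85 mm) begins 54 mm behind the grasp point. The pads swing forward as they close: fully open they stand 13 mm farther back than shut.
Start: joints at [1.302, 0.264, 1.604, -0, 1.274, -0.037], TCP at [0.155, 0.657, 0.231] pointing down, gripper open.
Joint ranges: [-2.63, 2.63], [-0.94, 2.18], [0.31, 2.57], [-1.31, 4.45], [0, 2.66], [-2.55, 2.55]. Speed limits (rad/s): [2.57, 2.57, 3.14, 3.14, 3.14, 3.14].

### API

Orientations are given as a rotation vector (axis times angle).
In Python, from workcell import status, read_camera, camera_info, order gives the robot as it stands.
- The arm moves only by the tool move_arm, never from a script. Its argument "deltas" is a list of rows, each a list of 3 entries, a list of its own where there are three numbers: the turn, a rotation vector about the world's x, y, z as a fraction of full scale, then the shift along the world's x, y, z as a fraction of full scale, then the closure, from -1 (fully open) to 1 (shut), so that 0 is half open. A call has 1 to 20 rows; each row is the pose to reach, as a shift and turn from the pose commanded when the call began; what a row does not reach only later rows make up. Full scale, the value 1, is 0.1 m for a shift and pi/2 rad for a turn. A row lasts 1/8 s, in which the tool goes at most 62.5 mm and 10.7 degrees, less where a joint would pass 70% of its speed; a pose out of reach is approached as far as the arm can. A call with a number of a shift or a turn outside -1 to 1 is refused whole. A call with a gripper value outside its range is refused whole. The fingers move at their own pace and stop on an object; "grip_force" is the grip in N (left out, the last holds). Time passes only in rows, so rows that repeat a pose let the fingers close. It gives the time, the measured TCP pose, the force and the opening at its end, in the units of the state.
- status.read_state(): the state, without advancing time (a new reading comes with each control period).
- read_camera(name): name is "scene" or "top" or "wrist"; returns (picture, depth): 480x640x3 uint8, red, green, blue; 480x640 float32, m along the optical axis (not along the pixel's ray), 0 where there is no reading.
- camera_info(name): a dict with "K" (3x3 intrinsics, pixels), "R" (3x3) and "t" (3): a world point X has camera coordinates R X + t. Camera axes: x right, y down, z forward; pixel columns grow to the right and rows downward; lengths in m; the calibration is good to about 2 mm. The wrist camera is an equidistant fisheye: a pixel r from the principal point sees the ray r / f radians off the axis. A picture is of the moment at which its call begins: read the wrist's pose just before it. camera_info takes no time and is no camera call; for the wrist camera it gives the pose at the moment of the call.
- order.finish_job(): hands the job in, once; it reports no verdict.
The state is a dict: "time": time; "q": joint angles; "joint_vel": joint speeds; "joint_torque": joint torques, N m; "tool_pos": TCP position; "tcp_rot": TCP orientation; "wrist_force": force on the tool from outside, world axes, zero at the start; "torque": the same for the moment, N m; "width": opening from 0.0 (shut) to 1.0 (fully open).
Only numpy, scipy, OpenCV 4.12 (cv2) and the standard library are available. Lean on these libraries where they do the work, as an engineer would, in place of code of your own. Each camera call takes 0.05 s, during which the arm holds its last target. There are 200 camera calls.

### The job

Test the router's tool setter before the next job: press the blue button on the control box right down and let it come back up, then gently touch the brass disc on top of the tool setter with your fingertips so that it dips by a few millimetres for a moment, and withdraw so that it springs back. Do not press hard on the disc, leave the other three buttons alone, and do not shift or lift the tool setter or the gauge, tape measure and clamp lying about it.

Things in the scene. Friction and masses are not known exactly. Their poses are not given: they have to be found in the camera images.
- blue (a joint): Pushed in by this many metres: 0 up, 0.006 fully down. Vertical spring push button, cap 30 mm across, standing 10 mm out of a steel ring 46 mm across on the control box; the spring resists with 1.5 N at first and about 5 N when fully down, and brings the cap back up. This is the blue one.
- blue_top (a point): Centre of the top face of the blue button's cap (moves with it), z up; about 67 mm above the bench when up.
- green (a joint): Pushed in by this many metres: 0 up, 0.006 fully down. Vertical spring push button, cap 30 mm across, standing 10 mm out of a steel ring 46 mm across on the control box; the spring resists with 1.5 N at first and about 5 N when fully down, and brings the cap back up. This is the green one.
- green_top (a point): Centre of the top face of the green button's cap (moves with it), z up; about 67 mm above the bench when up.
- yellow (a joint): Pushed in by this many metres: 0 up, 0.006 fully down. Vertical spring push button, cap 30 mm across, standing 10 mm out of a steel ring 46 mm across on the control box; the spring resists with 1.5 N at first and about 5 N when fully down, and brings the cap back up. This is the yellow one.
- yellow_top (a point): Centre of the top face of the yellow button's cap (moves with it), z up; about 67 mm above the bench when up.
- red (a joint): Pushed in by this many metres: 0 up, 0.006 fully down. Vertical spring push button, cap 30 mm across, standing 10 mm out of a steel ring 46 mm across on the control box; the spring resists with 1.5 N at first and about 5 N when fully down, and brings the cap back up. This is the red one.
- red_top (a point): Centre of the top face of the red button's cap (moves with it), z up; about 67 mm above the bench when up.
- setter_disc (a joint): How far the tool setter's brass disc is pushed down, in metres: 0 up, 0.008 at its stop. The spring gives about 1 N at first, 3 N at 3 mm, 4.5 N at 5 mm and 6.7 N at the stop, and lifts the disc again.
- setter_top (a point): Centre of the top face of the brass disc (moves with it), 66 mm above the bench when up. The disc is 44 mm across and 6 mm thick, on a thin stem 10 mm above the puck.
- setter: The tool setter: loose round dark steel puck, 0.8 kg, 62 mm across (72 mm at the foot), 50 mm tall, with a thin bright band round it and the brass disc on top. Origin: centre of its underside, z up.
- panel: Control box, fixed, 100 x 270 x 45 mm tall, grey with a black top. Origin: centre of its underside; y runs along its length. The four buttons stand in a row along y, 62 mm apart, in an order that changes.
- gauge: Loose plain aluminium gauge cylinder, 50 mm across, 60 mm tall, no disc on top. Bystander. Origin: centre of its underside.
- tape: Loose yellow tape measure lying flat, 70 x 66 x 36 mm tall. Bystander. Origin: centre of its underside.
- clamp: Loose orange bar clamp lying flat, 130 x 62 x 24 mm tall, along its x. Bystander. Origin: on its bar, at bench height.

How it is judged:
By the outcome, as a careful person would: the job done as asked, in the order asked, and still so for the second after the job is handed in, with the robot touching nothing.
It also fails if it takes over 40 s, if anything falls off the work surface, if the arm or the gripper's body presses on something with over 40 N, if the wrist force passes 120 N, or if a joint passes its speed limit or range.

## Working session

There is one attempt and no reset: what is moved stays moved. The work goes in short steps, Python scripts to look and compute and a tool call to move; the robot and the scene stay as the last step left them, time stands still between calls to the robot, and variables do not carry over. Pictures are saved under pics/ and viewed, about 8 in all and at most 12, crops included, and the job is handed in when it is done.

Besides the shell and the picture viewer there is one more tool, called after ">>>" as a command line: name --argument value ..., lists and objects as JSON in quotes. move_arm: Moves the arm, as the interface text tells. Its arguments: {"type":"object","properties":{"deltas":{"type":"array","items":{"type":"array"}},"grip_force":{"type":"number"}},"required":["deltas"]}

```bash
mkdir -p pics
cat > h.py <<'E'
import numpy as np, cv2
from workcell import status, read_camera, camera_info, order
def grab(n,f):
    im,d=read_camera(n); cv2.imwrite('pics/'+f,im[:,:,::-1]); np.savez('pics/'+f+'.npz',im=im,d=d); return im,d
def cloud(n,d):
    c=camera_info(n); K,R,t=[np.array(c[k]) for k in('K','R','t')]
    v,u=np.mgrid[:480,:640]
    P=np.stack([(u-K[0,2])/K[0,0]*d,(v-K[1,2])/K[1,1]*d,d],-1)
    return (P-t)@R   # R^T (P-t)
E
python3 - <<'E'
from h import *
print(status.read_state())
im,d=grab('top','top1.png')
W=cloud('top',d); np.save('pics/top1W.npy',W)
print(camera_info('top'))
E
```

```text
{'time': 0.0, 'q': array([ 1.30212179e+00,  2.64755031e-01,  1.60540076e+00,  2.88323905e-05,
        1.27374370e+00, -3.68607664e-02]), 'joint_vel': array([-0.00069333,  0.00105046,  0.00071723,  0.00044227,  0.00012586,
        0.00100857]), 'joint_torque': array([-3.17482634e-03, -5.15098608e+01, -3.67318225e+01, -2.70835171e-04,
        1.26529281e-02,  1.29362505e-06]), 'tool_pos': array([0.15484155, 0.65621965, 0.22994635]), 'tcp_rot': array([-0.36328669, -3.12013425,  0.00357436]), 'wrist_force': array([0.35868358, 0.31557947, 0.65445727]), 'torque': array([ 0.03525464, -0.00284897, -0.00430598]), 'width': 0.9983228945568549}
{'K': array([[547.60052292,   0.        , 316.23667528],
       [  0.        , 547.60052292, 240.26339088],
       [  0.        ,   0.        ,   1.        ]]), 'R': array([[-0.01052476, -0.99939668, -0.03309841],
       [-0.98228493,  0.01652654, -0.18666331],
       [ 0.18709769,  0.03054748, -0.98186624]]), 't': array([0.02839766, 0.53810965, 1.00357996])}
```

View pics/top1.png

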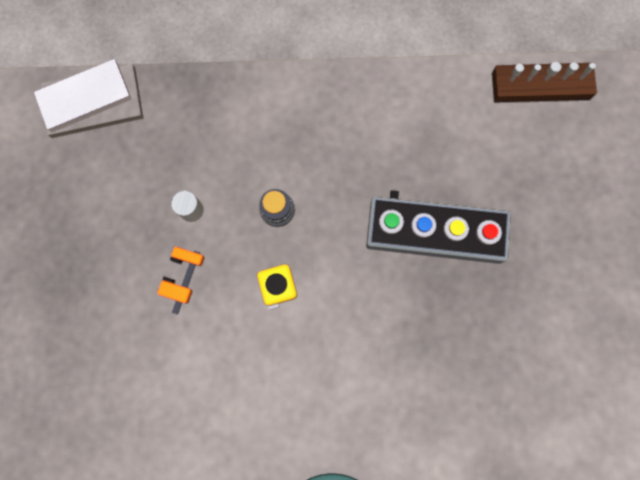

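The top view shows the row green (391,221), blue (424,225), yellow (457,228), red (490,232). The brass disc is at (274,202), the gauge at (184,204), the tape at (277,285), and the clamp near (180,280).

Run:
```python
from h import *
z=np.load('pics/top1.png.npz'); W=np.load('pics/top1W.npy'); hsv=cv2.cvtColor(z['im'],cv2.COLOR_RGB2HSV)
H,S,V=cv2.split(hsv.astype(int))
for n,(u,v) in dict(green=(391,221),blue=(424,225),yellow=(457,228),red=(490,232),disc=(274,202),gauge=(184,204),tape=(277,285)).items():
    h0=H[v,u]; m=(abs(H-h0)<10)&(S>90)
    if n=='gauge': m=(V>170)&(S<40)
    b=np.zeros_like(m); b[v-16:v+17,u-16:u+17]=1; m=m&b&(z['d']>0)
    P=W[m]; zt=np.median(P[:,2]); P=P[abs(P[:,2]-zt)<.006]
    print(n,m.sum(),((P.min(0)+P.max(0))/2).round(4),P.mean(0).round(4),(P.max(0)-P.min(0)).round(3))
```

```text
green 167 [ 0.5722 -0.1231  0.0674] [ 0.5717 -0.1229  0.0677] [0.028 0.025 0.008]
blue 181 [ 0.5634 -0.1843  0.0682] [ 0.5635 -0.1842  0.0676] [0.028 0.027 0.009]
yellow 191 [ 0.5557 -0.2459  0.0674] [ 0.5555 -0.2455  0.0677] [0.03  0.027 0.01 ]
red 168 [ 0.5472 -0.3065  0.0679] [ 0.5474 -0.3066  0.0679] [0.027 0.027 0.008]
disc 426 [0.6124 0.1015 0.0662] [0.6122 0.1013 0.0663] [0.044 0.043 0.011]
gauge 504 [0.6162 0.2782 0.0597] [0.6155 0.2783 0.0602] [0.048 0.048 0.011]
  return _methods._mean(a, axis=axis, dtype=dtype,
  ret = ret.dtype.type(ret / rcount)
Traceback (most recent call last):
ValueError: zero-size array to reduction operation minimum which has no identity
```

>>> move_arm --deltas '[[[0,0,0],[0.4,-0.4,0],1],[[0,0,0],[0.8,-0.8,0],1],[[0,0,0],[1,-1,0],1],[[0,0,0],[1,-1,0],1]]' --grip_force 30

```text
time: 0.55
tool_pos: [0.2563, 0.5552, 0.2306]
tcp_rot: [-0.368, -3.12, 0.002]
wrist_force: [0.8, 0.8, -0.2]
width: 0.143
```

>>> move_arm --deltas '[[[0,0,0],[0.4,-0.4,0],1],[[0,0,0],[0.8,-0.8,0],1],[[0,0,0],[1,-1,0],1],[[0,0,0],[1,-1,0],1]]'

```text
time: 1.05
tool_pos: [0.3556, 0.4564, 0.2309]
tcp_rot: [-0.367, -3.12, 0.0]
wrist_force: [-1.3, -0.7, -0.4]
width: -0.004
```

>>> move_arm --deltas '[[[0,0,0],[0.4,-0.4,0],1],[[0,0,0],[0.8,-0.8,0],1],[[0,0,0],[1,-1,0],1],[[0,0,0],[1,-1,0],1]]'

```text
time: 1.55
tool_pos: [0.4554, 0.3572, 0.2309]
tcp_rot: [-0.366, -3.12, -0.0]
wrist_force: [-1.4, 0.0, -0.6]
width: -0.001
```

>>> move_arm --deltas '[[[0,0,0],[0.4,-0.4,0],1],[[0,0,0],[0.8,-0.8,0],1],[[0,0,0],[1,-1,0],1],[[0,0,0],[1,-1,0],1]]'

```text
time: 2.05
tool_pos: [0.5553, 0.2578, 0.2309]
tcp_rot: [-0.365, -3.12, -0.001]
wrist_force: [0.5, 0.3, 0.1]
width: -0.003
```

>>> move_arm --deltas '[[[0,0,0],[0,-0.5,0],1],[[0,0,0],[0,-1,0],1],[[0,0,0],[0,-1,0],1]]'

```text
time: 2.42
tool_pos: [0.5539, 0.1569, 0.2312]
tcp_rot: [-0.365, -3.119, -0.0]
wrist_force: [0.6, 0.8, -0.1]
width: -0.003
```

>>> move_arm --deltas '[[[0,0,0],[0,-0.5,0],1],[[0,0,0],[0,-1,0],1],[[0,0,0],[0,-1,0],1]]'

```text
time: 2.8
tool_pos: [0.5548, 0.0572, 0.2313]
tcp_rot: [-0.366, -3.12, -0.001]
wrist_force: [-0.7, 0.7, -0.3]
width: 0.002
```

>>> move_arm --deltas '[[[0,0,0],[0,-0.5,0],1],[[0,0,0],[0,-1,0],1],[[0,0,0],[0,-1,0],1]]'

```text
time: 3.18
tool_pos: [0.5554, -0.0427, 0.2313]
tcp_rot: [0.366, 3.12, 0.001]
wrist_force: [0.6, 0.4, -0.2]
width: 0.002
```

Now to above blue (dx +8, dy −141), then down by 100 mm to about 131 mm.

>>> move_arm --deltas '[[[0,0,0],[0,-0.5,0],1],[[0,0,0],[0,-1,0],1],[[0,0,0],[0,-1,0],1]]'

```text
time: 3.55
tool_pos: [0.5559, -0.1426, 0.2312]
tcp_rot: [0.365, 3.12, 0.001]
wrist_force: [-0.4, 0.3, -0.3]
width: 0.001
```

>>> move_arm --deltas '[[[0,0,0],[0.08,-0.41,-0.3],1],[[0,0,0],[0.08,-0.41,-0.8],1],[[0,0,0],[0.08,-0.41,-1],1],[[0,0,0],[0.08,-0.41,-1],1],[[0,0,0],[0.08,-0.41,-1],1]]'

```text
time: 4.18
tool_pos: [0.5647, -0.1832, 0.1332]
tcp_rot: [0.361, 3.118, -0.001]
wrist_force: [-0.0, -0.4, 0.0]
width: -0.004
```

Run:
```python
from h import *
s=status.read_state(); print(s['tool_pos'],s['wrist_force'])
im,d=grab('scene','s1.png')
```

```text
[ 0.56467495 -0.18322611  0.13319512] [-0.04105734 -0.3808268   0.0172673 ]
```

View pics/s1.png

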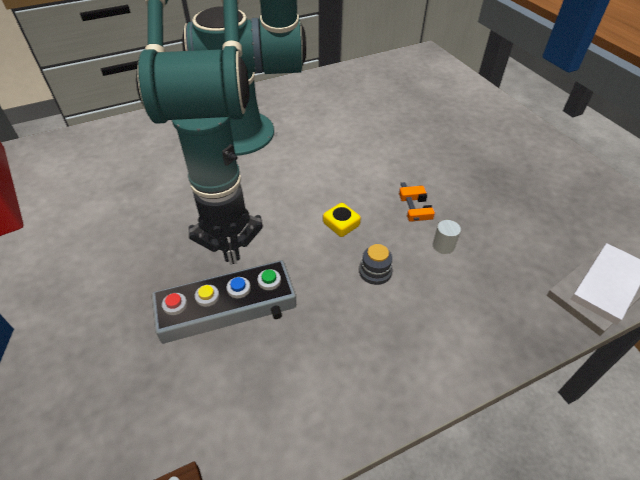

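The scene view shows the shut fingertips at (232,258), straight above the blue button at (238,285). I'll go down slowly.

>>> move_arm --deltas '[[[0,0,0],[0,-0.01,-0.3],1],[[0,0,0],[0,-0.01,-0.55],1],[[0,0,0],[0,-0.01,-0.6],1],[[0,0,0],[0,-0.01,-0.64],1],[[0,0,0],[0,-0.01,-0.67],1],[[0,0,0],[0,-0.01,-0.68],1],[[0,0,0],[0,-0.01,-0.68],1]]'

```text
time: 5.1
tool_pos: [0.5644, -0.1855, 0.0645]
tcp_rot: [0.363, 3.118, -0.001]
wrist_force: [1.9, -0.4, 3.2]
width: -0.002
```

>>> move_arm --deltas '[[[0,0,0],[0,0,-0.02],1],[[0,0,0],[0,0,-0.04],1],[[0,0,0],[0,0,-0.05],1],[[0,0,0],[0,0,-0.05],1],[[0,0,0],[0,0,-0.05],1]]'

```text
time: 5.72
tool_pos: [0.5644, -0.1855, 0.0609]
tcp_rot: [0.363, 3.118, -0.001]
wrist_force: [-2.4, 1.5, 14.2]
width: 0.001
```

14 N with z stopped at 60.9 mm: the button is fully down. Releasing and checking that it comes back.

>>> move_arm --deltas '[[[0,0,0],[0,0,0.05],1],[[0,0,0],[0,0,0.2],1],[[0,0,0],[0,0,0.7],1],[[0,0,0],[0,0,1],1],[[0,0,0],[0,0,1],1]]'

```text
time: 6.35
tool_pos: [0.5644, -0.1856, 0.1613]
tcp_rot: [0.363, 3.116, -0.002]
wrist_force: [0.4, -0.9, -0.5]
width: 0.0
```

>>> move_arm --deltas '[[[0,0,0],[0.1,0.5,0],1],[[0,0,0],[0.2,1,0],1],[[0,0,0],[0.2,1,0],1]]'

```text
time: 6.72
tool_pos: [0.5816, -0.0818, 0.156]
tcp_rot: [-0.357, -3.117, -0.002]
wrist_force: [-0.5, 0.0, -0.2]
width: 0.001
```

>>> move_arm --deltas '[[[0,0,0],[0.1,0.5,0],1],[[0,0,0],[0.2,1,0],1],[[0,0,0],[0.2,1,0],1]]'

```text
time: 7.1
tool_pos: [0.6021, 0.0172, 0.1565]
tcp_rot: [-0.357, -3.118, -0.0]
wrist_force: [-0.4, -1.4, -0.2]
width: -0.002
```

>>> move_arm --deltas '[[[0,0,0],[0.08,0.5,0],1],[[0,0,0],[0.08,0.87,-0.2],1],[[0,0,0],[0.08,0.87,-0.5],1],[[0,0,0],[0.08,0.87,-0.5],1],[[0,0,0],[0.08,0.87,-0.5],1]]'

```text
time: 7.72
tool_pos: [0.611, 0.1006, 0.1083]
tcp_rot: [-0.365, -3.12, 0.001]
wrist_force: [-0.0, -0.9, 0.2]
width: -0.002
```

Run:
```python
from h import *
s=status.read_state(); print(s['tool_pos'],s['wrist_force'])
im,d=grab('scene','s2.png')
cv2.imwrite('pics/s2c.png',cv2.resize(im[150:350,130:480,::-1],None,fx=2.2,fy=2.2))
```

```text
[0.61095552 0.10062182 0.10825424] [-0.03045881 -0.93384426  0.21312089]
```

View pics/s2c.png

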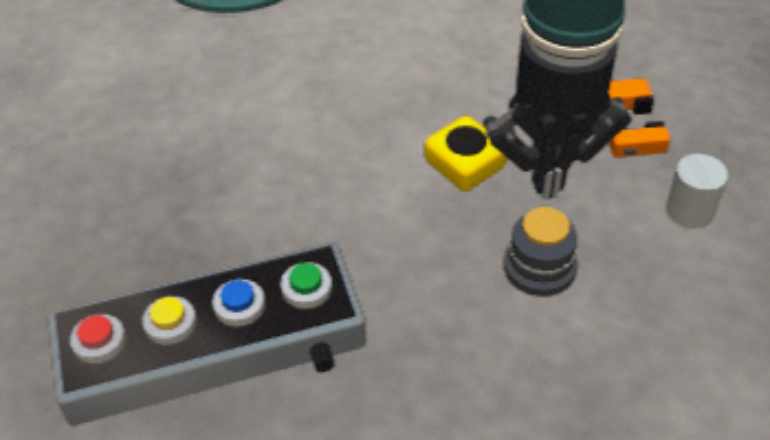

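The crop shows blue back up level with the others, and the fingertips at (549,190) just above the disc at (547,226). Now the gentle touch, first to about 68 mm.

>>> move_arm --deltas '[[[0,0,0],[0.01,0,-0.2],1],[[0,0,0],[0.01,0,-0.35],1],[[0,0,0],[0.01,0,-0.4],1],[[0,0,0],[0.01,0,-0.4],1],[[0,0,0],[0.01,0,-0.4],1]]'

```text
time: 8.4
tool_pos: [0.6124, 0.1021, 0.0686]
tcp_rot: [0.363, 3.12, 0.0]
wrist_force: [-0.0, -0.9, -0.2]
width: 0.002
```

>>> move_arm --deltas '[[[0,0,0],[0,0,-0.01],1],[[0,0,0],[0,0,-0.02],1],[[0,0,0],[0,0,-0.03],1],[[0,0,0],[0,0,-0.03],1]]'

```text
time: 8.9
tool_pos: [0.6123, 0.102, 0.0655]
tcp_rot: [0.363, 3.12, 0.0]
wrist_force: [-0.7, -1.3, 1.2]
width: -0.001
```

Contact at about 1 N. Going 3 mm further.

>>> move_arm --deltas '[[[0,0,0],[0,0,-0.01],1],[[0,0,0],[0,0,-0.02],1],[[0,0,0],[0,0,-0.032],1],[[0,0,0],[0,0,-0.032],1]]'

```text
time: 9.4
tool_pos: [0.6123, 0.102, 0.0623]
tcp_rot: [0.363, 3.12, 0.0]
wrist_force: [-0.5, 0.4, 4.2]
width: 0.001
```

Dip of about 4 mm at 4 N, as wanted. Withdrawing.

>>> move_arm --deltas '[[[0,0,0],[0,0,0.03],1],[[0,0,0],[0,0,0.1],1],[[0,0,0],[0,0,0.5],1],[[0,0,0],[0,0,1],1],[[0,0,0],[0,0,1],1]]'

```text
time: 10.02
tool_pos: [0.6156, 0.1023, 0.1679]
tcp_rot: [0.362, 3.111, 0.003]
wrist_force: [0.4, -0.5, 0.3]
width: -0.0
```

>>> move_arm --deltas '[[[0,0,0],[-0.5,-0.3,0.3],1],[[0,0,0],[-1,-0.6,0.5],1],[[0,0,0],[-1,-0.6,0.5],1],[[0,0,0],[-1,-0.6,0.5],1]]'

```text
time: 10.52
tool_pos: [0.5119, 0.0419, 0.2117]
tcp_rot: [0.364, 3.12, 0.0]
wrist_force: [0.5, -0.6, 0.2]
width: -0.001
```

Run:
```python
from h import *
s=status.read_state(); print(s['time'],s['tool_pos'],s['wrist_force'])
im,d=grab('top','top2.png'); W=cloud('top',d)
z=np.load('pics/top1.png.npz')
H,S,V=cv2.split(cv2.cvtColor(im,cv2.COLOR_RGB2HSV).astype(int))
for n,(u,v) in dict(green=(391,221),blue=(424,225),yellow=(457,228),red=(490,232),disc=(274,202)).items():
    m=(abs(H-H[v,u])<10)&(S>90); b=np.zeros_like(m); b[v-16:v+17,u-16:u+17]=1; m=m&b&(d>0)
    P=W[m]; P=P[abs(P[:,2]-np.median(P[:,2]))<.006]; print(n,m.sum(),P.mean(0).round(4))
for n,(u,v) in dict(gauge=(184,204),tape=(277,285),clamp=(180,280),setter=(276,207)).items():
    r=np.s_[v-35:v+36,u-35:u+36]; print(n,abs(im[r].astype(int)-z['im'][r]).mean().round(2))
```

```text
10.525 [0.51187333 0.04190356 0.21166647] [ 0.48896443 -0.60794921  0.17913308]
green 163 [ 0.5716 -0.123   0.0677]
blue 177 [ 0.5635 -0.184   0.0679]
yellow 191 [ 0.5555 -0.2453  0.0682]
red 168 [ 0.5473 -0.3064  0.0684]
disc 357 [0.4807 0.0447 0.5864]
gauge 17.22
tape 21.17
clamp 17.49
setter 52.18
```

View pics/top2.png

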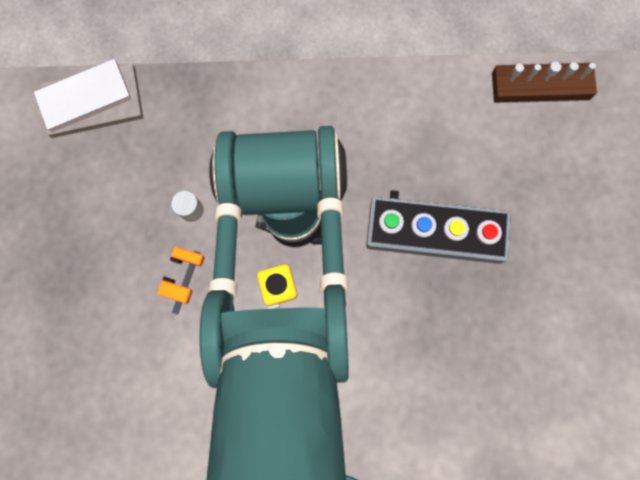

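In this view the arm hides the setter. The buttons are all up, and the tape, gauge and clamp are where they were. I'll swing the arm aside and check the disc.

>>> move_arm --deltas '[[[0,0,0],[0,-0.5,0.2],1],[[0,0,0],[0,-1,0.2],1],[[0,0,0],[0,-1,0.2],1]]'

```text
time: 10.95
tool_pos: [0.5129, -0.0602, 0.2313]
tcp_rot: [-0.368, -3.119, 0.001]
wrist_force: [-1.0, 0.3, -0.4]
width: -0.004
```

>>> move_arm --deltas '[[[0,0,0],[0,-0.5,0],1],[[0,0,0],[0,-1,0],1],[[0,0,0],[0,-1,0],1],[[0,0,0],[0,-1,0],1]]'

```text
time: 11.45
tool_pos: [0.5123, -0.1568, 0.231]
tcp_rot: [-0.363, -3.119, -0.002]
wrist_force: [0.2, 0.1, -1.0]
width: 0.004
```

Run:
```python
from h import *
im,d=grab('top','top3.png'); W=cloud('top',d)
z=np.load('pics/top1.png.npz')
H,S,V=cv2.split(cv2.cvtColor(im,cv2.COLOR_RGB2HSV).astype(int))
u,v=274,202
m=(abs(H-H[v,u])<10)&(S>90); b=np.zeros_like(m); b[v-16:v+17,u-16:u+17]=1; m=m&b&(d>0)
P=W[m]; P=P[abs(P[:,2]-np.median(P[:,2]))<.006]; print('disc',m.sum(),P.mean(0).round(4))
for n,(u,v) in dict(gauge=(184,204),tape=(277,285),clamp=(180,280),setter=(276,207)).items():
    r=np.s_[v-20:v+21,u-20:u+21]; print(n,abs(im[r].astype(int)-z['im'][r]).mean().round(2))
```

```text
disc 423 [0.6122 0.1013 0.0664]
gauge 14.17
tape 9.7
clamp 11.95
setter 12.16
```

The disc is back at z 66.4 mm in the same place. Handing in.

```bash
python3 -c "
from h import *
print(order.finish_job())"
```

```text
the job is handed in; nothing more can be done
None
```

I tested the tool setter in the order asked and handed the job in at about 11.5 s; the hand-in gives no verdict.

- **Blue button:** I pressed it with the shut fingertips until it stopped, about 6 mm down with 14 N at the wrist, then let it go. The last check that could see it put it back up at 67.9 mm. The other three measured within 0.5 mm of their starting heights.
- **Brass disc:** I dipped it about 4 mm at about 4 N, then withdrew. It measured 66.4 mm afterwards, against 66.3 mm before, at the same x and y, so the setter did not shift.
- **Gauge, tape measure and clamp:** They looked in the same places in the top view taken after the touch. I also compared pictures pixel by pixel. That showed a mean difference of 10–14 grey levels around them and around the setter. I took this to be lighting or noise and did not measure their positions again.

The arm was clear of everything at hand-in.

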